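# Run a bar clamp's sliding jaw back for the next glue-up

### The arm

A 6-joint arm with a two-finger parallel gripper is mounted at the origin on the work surface. World frame = base frame: x ahead of the robot, y to its left, z up, the work surface at z = 0. Lengths are in m, angles in rad, forces in N, time in s.
With the tool pointing down it reaches from about 0.325 to 0.9 m from the base axis. Payload 6.1 kg.
Tool frame: the origin (TCP) lies midway between the tips of the shut fingers; the grasp point (between the pads) lies 19 mm behind it; x points along the fingers, y is the direction in which the jaws open and shut, and the axes are right-handed (so a half turn about x gives the same grasp; the last joint's range is limited). The gripper opens to 85 mm and grips with 20 to 120 N. Pads are 22 mm wide; open, the fingers measure 114 mm over their backs; the gripper's body (76 mm by 85 mm) begins 54 mm behind the grasp point. The pads swing forward as they close: fully open they stand 13 mm farther back than shut.
Start: joints at [-1.324, 0.22, 1.526, -0, 1.395, -0.126], TCP at [0.228, -0.582, 0.231] pointing down, gripper open.
Joint ranges: [-2.98, 2.98], [-0.91, 2.08], [0.09, 2.57], [-1.24, 4.39], [0.2, 2.65], [-2.68, 2.68]. Speed limits (rad/s): [2.57, 2.57, 3.01, 3.14, 3.14, 3.14].

### API

Orientations are given as [roll, pitch, yaw] about the fixed x, y, z axes, in that order (R = Rz(yaw) Ry(pitch) Rx(roll)).
In Python, from plant import movep, move_l, set_joints, gripper_to, hold, inverse_kinematics, observe, get_image, get_calibration, Unreachable, job_done gives the robot as it stands. Calls block until the motion is done:
- movep(position, orientation): joint-space move of the TCP to a pose.
- move_l(position, feed=0.15, rotation=None, max_force=None): straight line of the TCP; rotation=None keeps the orientation; feed is the mean speed in m/s. With max_force (N) it stops when the force on the tool has changed by that much, and returns True; else False.
- set_joints(angles): joint-space move.
- gripper_to(opening, f_grip=None): finger opening in m; f_grip is the grip in N (None keeps the last); returns when the fingers have stopped.
- hold(seconds).
- inverse_kinematics(position, orientation): joint angles nearest the present ones, or None.
- observe(): the state.
- get_image(name): name is "side" or "top" or "wrist"; returns (picture, depth): 400x640x3 uint8, red, green, blue; 400x640 float32, m along the optical axis (not along the pixel's ray), 0 where there is no reading.
- get_calibration(name): a dict with "intrinsics" (3x3 intrinsics, pixels), "dist_coeffs" ([k1, k2, p1, p2, k3] as OpenCV has them; the pictures are not rectified), "world_from_camera" (4x4, takes a point from camera to world coordinates). Camera axes: x right, y down, z forward; pixel columns grow to the right and rows downward; lengths in m; the calibration is good to about 2 mm. A picture is of the moment at which its call begins: read the wrist's pose just before it. get_calibration takes no time and is no camera call; for the wrist camera it gives the pose at the moment of the call.
A pose or a line that the arm cannot do raises Unreachable and nothing moves.
- job_done(): hands the job in, once; it reports no verdict.
The state is a dict: "time_s": time; "q": joint angles; "joint_velocities": joint speeds; "joint_torque": joint torques, N m; "eef_pos": TCP position; "tcp_rot": TCP orientation; "ft_force": force on the tool from outside, world axes, zero at the start; "torque": the same for the moment, N m; "opening": finger opening in m.
Only numpy, scipy, OpenCV 4.12 (cv2) and the standard library are available. Lean on these libraries where they do the work, as an engineer would, in place of code of your own. Each camera call takes 0.05 s, during which the arm holds its last target.

### The job

Two notched bar clamps lie side by side in the glue-up board and one has already been run fully open for the next panel. On the other clamp, the one still set narrow, press down the thumb release lever of the sliding jaw and, with the lever held down, push the jaw back along its bar, away from the screw head, until it meets the stop pin; then let the lever spring up. Leave the open clamp and everything else on the bench as it is.

Things in the scene. Friction and masses are not known exactly. Their poses are not given: they have to be found in the camera images.
- board: white melamine-faced glue-up board, 280 x 500 x 18 mm, fixed to the bench; origin at the centre of its underside, z up. Two slotted battens, tops 30 mm above the board, at y = -150 and +192 mm carry two clamps whose bars run parallel along its y at x = -55 and +55 mm. Screw heads at the -y end, stop pins at the +y end: +y is the way the jaws open.
- clamp_a: the aluminium bar clamp still set narrow, in the nearer or the farther slot. Bar on edge, 14 mm wide, 465 mm long, its toothed top 44 mm above this origin (62 above the bench). Origin on the board's upper face under the bar's middle; y along the bar, the opening way. Screw head, spindle, pad at y = -185 to -297 mm, up to 46 mm above the bar's top; stop pin (6 mm, crosswise) at y = +135 mm.
- clamp_b: an identical clamp in the other slot, already run fully open; origin and axes as for clamp_a.
- jaw_a (a joint): sliding jaw of clamp_a along its bar, m: 0 = jaw face at y = -92 mm of the clamp, grows as it opens, 0.160 = the jaw's cheeks meet the stop pin, end of travel. Cast aluminium, 36 mm wide, upright face 44 mm above the bar's top, cheeks 62 mm long behind it. About 2.5 N of friction once released; lever up, the ratchet (8 mm pitch) stops it opening within 8 mm but lets it click shut.
- jaw_b (a joint): sliding jaw of clamp_b, same meaning; starts at the stop pin.
- lever_a (a joint): release lever of jaw_a, rad: 0 = up, locked (up to 0.14 if its tooth rests on a ratchet tooth's slope); 0.24 = fully down, at its stop; clear of the ratchet from 0.16. Dark steel, 42 mm wide, hinged 46 mm behind the jaw face; its tab reaches back over the bar (+y) to a lip 10 mm high. 3 N at the thumb point starts it, 6 N takes it fully down; a push on the lip slides the jaw. It springs back.
- thumb_a (a point): thumb point: middle of the ribbed tab's upper face, 78 mm behind the jaw face (+y), about 84 mm above the bench with the lever up; moves with jaw and lever and sinks 7.5 mm at full stroke. Flat of the tab: 17 mm towards the face, 18 mm to the inside of the lip (+y), 42 mm wide; rises 0.2 rad towards the lip, level when pressed. The jaw's upright ends 60 mm before it, 22 mm above it.
- thumb_b (a point): thumb point of clamp_b, not to be touched.
- caul: loose pine strip 190 x 32 x 18 mm lying across both bars between screw pads and jaws; origin at the centre of its underside. Leave alone.
- brush: loose glue brush, 150 mm, lying on the board between the bars; leave alone.
- tape_measure: loose tape measure 52 x 62 x 34 mm on the board; leave alone.
- walnut_1: loose walnut board 360 x 75 x 20 mm lying on the bench to the left of the glue-up board; leave alone.
- walnut_2: loose walnut board 340 x 75 x 20 mm lying on walnut_1; leave alone.
- glue: loose standing glue bottle, 60 mm diameter, 170 mm tall, to the left; leave alone.
- mallet: loose wooden mallet, head 62 x 120 x 85 mm, handle 240 mm, lying to the right; origin under the head. Leave alone.
- jar: loose clear jar, 72 mm diameter, 100 mm tall, to the left; leave alone.

How it is judged:
On the way, in this order (a step that is already met when the one before it is completed fails the run):
1. the release lever of the narrow clamp is pressed down while its jaw is still well short of the stop pin (value of joint lever_a above 0.16 rad and value of joint jaw_a below 0.14 m), for 0.1 s.
2. the jaw is pushed back to the stop pin (value of joint jaw_a above 0.152 m), for 0.1 s.
At the end, for the whole second after the job is handed in: the jaw of the clamp that was set narrow is within 8 mm of its stop pin and at rest, its lever has sprung back up (under 0.15 rad), the other clamp's jaw is still within 8 mm of its own stop pin, and nothing else was moved by more than 15 mm (value of joint each of jaw_a, jaw_b above 0.152 m and value of joint lever_a below 0.15 rad and velocity of joint jaw_a between -0.005 and 0.005 m/s); the robot touches nothing.
It fails at once if the clamp that was already open is disturbed (value of joint jaw_b below 0.15 m).
It fails at once if a bystander is pushed, lifted or carried off by more than 15 mm (distance of any of caul, brush, tape_measure, walnut_1, walnut_2, glue, mallet, jar from where it was at the start of the episode above 0.015 m).
It also fails if it takes over 38 s, if anything falls off the work surface, if the arm or the gripper's body presses on something with over 40 N, if the wrist force passes 120 N, or if a joint passes its speed limit or range.

## Working session

There is one attempt and no reset: what is moved stays moved. The work goes in short steps, each a Python script; the robot and the scene stay as the last script left them, time stands still between calls to the robot, and variables do not carry over. Pictures are saved under pics/ and viewed, and the job is handed in when it is done.

```bash
mkdir -p pics; ls; cat > h.py <<'E'
import numpy as np, cv2
from plant import *
def snap(n,f):
    c=get_calibration(n); im,d=get_image(n); cv2.imwrite(f'pics/{f}.png',im[:,:,::-1]); np.savez(f'pics/{f}.npz',im=im,d=d,K=c['intrinsics'],D=c['dist_coeffs'],T=c['world_from_camera']); return im,d,c
def load(f):
    z=np.load(f'pics/{f}.npz'); return z
def pt(z,u,v):
    # world point from depth
    n=cv2.undistortPoints(np.array([[[u,v]]],float),np.array(z['K']),np.array(z['D']))[0,0]
    d=z['d'][int(round(v)),int(round(u))]; T=np.array(z['T'])
    return T[:3,:3]@np.array([n[0]*d,n[1]*d,d])+T[:3,3]
def ray(z,u,v,h):
    n=cv2.undistortPoints(np.array([[[u,v]]],float),np.array(z['K']),np.array(z['D']))[0,0]
    T=np.array(z['T']); r=T[:3,:3]@np.array([n[0],n[1],1]); o=T[:3,3]; return o+r*(h-o[2])/r[2]
def cloud(z):
    vv,uu=np.mgrid[0:400,0:640]; p=np.stack([uu.ravel(),vv.ravel()],1).astype(float)[:,None]
    n=cv2.undistortPoints(p,np.array(z['K']),np.array(z['D']))[:,0]; d=z['d'].ravel(); T=np.array(z['T'])
    P=np.c_[n*d[:,None],d]@T[:3,:3].T+T[:3,3]; P[d<=0]=np.nan; return P.reshape(400,640,3)
E
python3 - <<'E'
from h import *
for n in('top','side','wrist'): snap(n,n+'0'); print(get_calibration(n)['world_from_camera'].__array__()[:3,3] if hasattr(get_calibration(n)['world_from_camera'],'__array__') else get_calibration(n)['world_from_camera'])
print(observe())
E
```

```text
pics
[ 0.34621976 -0.01148919  1.51605286]
[0.31109201 0.97427499 0.93548271]
[ 0.29777488 -0.55407862  0.37325833]
{'time_s': 0.15, 'q': array([-1.32411061e+00,  2.21039364e-01,  1.52736387e+00,  3.00518153e-05,
        1.39471238e+00, -1.26110215e-01]), 'joint_velocities': array([-0.00033024, -0.00418979, -0.00546682, -0.00069575,  0.00079323,
        0.00012745]), 'joint_torque': array([ 5.41067402e-04, -4.97484684e+01, -3.89903533e+01, -1.76488434e-04,
        7.12509223e-03, -7.56252575e-06]), 'eef_pos': array([ 0.22752103, -0.58160708,  0.23044579]), 'tcp_rot': array([-1.71632624,  1.56927308,  1.79805706]), 'ft_force': array([-0.63492419, -0.05940725, -0.67035724]), 'torque': array([ 0.08393671, -0.02788704, -0.09177725]), 'opening': 0.08533617075254793}
```

View pics/top0.png

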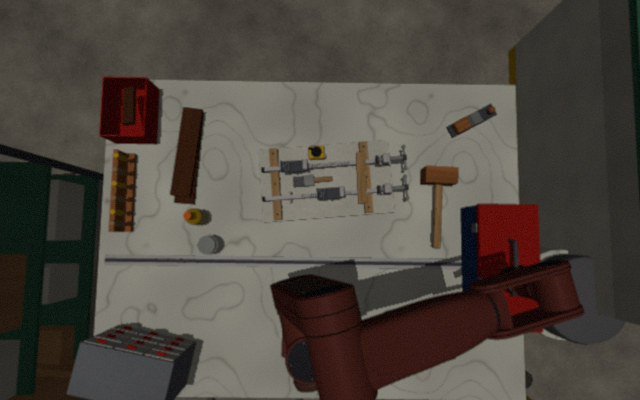

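View pics/side0.png

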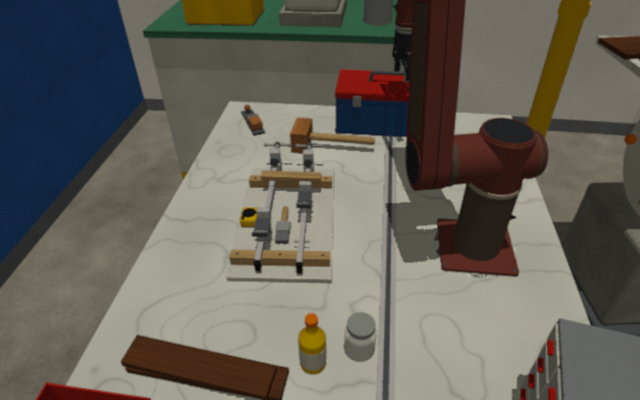

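The top view shows the screw heads on the right at columns 380-405, which is -y. The far clamp's jaw is near column 293, towards the +y end. The near clamp's jaw is at about (330,193), so the near clamp is the narrow one. Next I'll enlarge and measure.

```bash
python3 - <<'E'
from h import *
a=load('top0');im=a['im'][:,:,::-1]
cv2.imwrite('pics/top0c.png',cv2.resize(im[130:230,250:420],None,fx=4.6,fy=4.6,interpolation=cv2.INTER_CUBIC))
b=load('side0');im=b['im'][:,:,::-1]
cv2.imwrite('pics/side0c.png',cv2.resize(im[140:285,220:345],None,fx=4,fy=4,interpolation=cv2.INTER_CUBIC))
for z in(a,b):
  P=cloud(z)
  m=(P[:,:,2]>.085)&(P[:,:,2]<.13)&(P[:,:,0]>.3)&(P[:,:,0]<.7)&(abs(P[:,:,1])<.35)
  n,l,s,c=cv2.connectedComponentsWithStats(m.astype(np.uint8))
  for i in range(1,n):
    if s[i,4]>8:
      q=P[l==i]; print(s[i],c[i].round(1),q.min(0).round(3),q.max(0).round(3),q.mean(0).round(3))
  # board outline
  m=(abs(P[:,:,2]-.018)<.004)&(P[:,:,0]>.3)&(P[:,:,0]<.7)&(abs(P[:,:,1])<.35); q=P[m][:,:2].astype(np.float32); print(cv2.minAreaRect(q))
E
```

```text
[402 145   4   8  17] [403.3 147.6] [ 0.651 -0.342  0.085] [ 0.678 -0.33   0.094] [ 0.668 -0.335  0.089]
[376 153  31  11 177] [389.1 157.6] [ 0.61  -0.344  0.085] [ 0.645 -0.234  0.116] [ 0.628 -0.281  0.097]
[302 159   6  11  54] [304.9 164. ] [0.583 0.016 0.085] [0.618 0.035 0.111] [0.6   0.024 0.102]
[280 160   7  12  36] [282.2 165.7] [0.573 0.093 0.085] [0.614 0.114 0.105] [0.594 0.106 0.092]
[404 161   4   9  19] [405.  165.3] [ 0.589 -0.349  0.085] [ 0.618 -0.337  0.095] [ 0.603 -0.341  0.089]
[403 174   4   8  16] [405.1 177.4] [ 0.545 -0.345  0.085] [ 0.571 -0.334  0.094] [ 0.558 -0.341  0.089]
[377 183  32  17 199] [392.  188.2] [ 0.479 -0.35   0.085] [ 0.538 -0.239  0.113] [ 0.517 -0.292  0.097]
[339 187   6  10  53] [341.8 191.4] [ 0.485 -0.119  0.086] [ 0.519 -0.101  0.113] [ 0.502 -0.11   0.103]
[317 188   6  12  22] [318.  194.5] [ 0.474 -0.04   0.085] [ 0.514 -0.021  0.098] [ 0.491 -0.025  0.092]
[212 238   5   9  31] [213.5 242.8] [0.301 0.338 0.085] [0.329 0.349 0.106] [0.313 0.344 0.098]
((0.5373542904853821, 0.02866995334625244), (0.3200954794883728, 0.6887840032
[... 458 characters left out ...]
  8   3  14] [318.6 145.1] [ 0.482 -0.348  0.086] [ 0.506 -0.337  0.091] [ 0.493 -0.342  0.088]
[299 181  12  10 105] [304.4 185.1] [ 0.488 -0.118  0.085] [ 0.522 -0.095  0.109] [ 0.505 -0.103  0.098]
[296 204  14   4  40] [302.6 205. ] [ 0.479 -0.023  0.085] [ 0.517 -0.013  0.101] [ 0.498 -0.019  0.091]
[256 208  14   9 112] [262.6 211.8] [0.584 0.019 0.085] [0.621 0.039 0.109] [0.602 0.031 0.099]
[251 231  16   6  71] [258.6 233.7] [0.574 0.097 0.086] [0.617 0.12  0.102] [0.595 0.114 0.093]
[352 312  14   5  38] [359.5 313.9] [0.301 0.34  0.095] [0.329 0.35  0.102] [0.313 0.346 0.098]
((0.5551338195800781, -0.053101301193237305), (0.27753475308418274, 0.505824625492096), 5.351898670196533)
```

View pics/top0c.png

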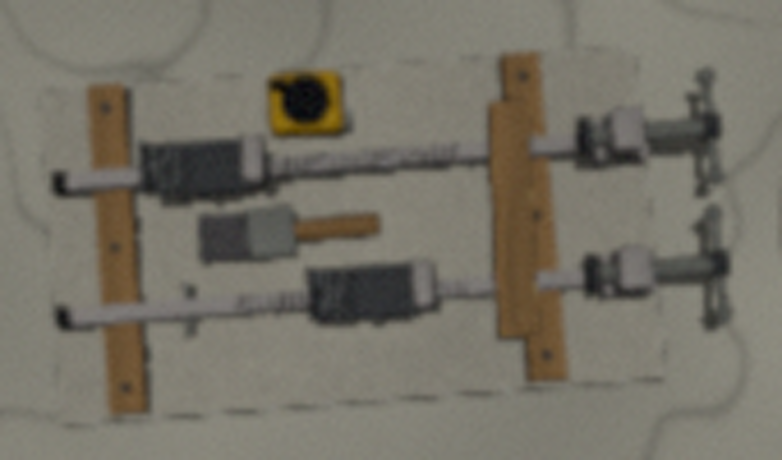

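View pics/side0c.png

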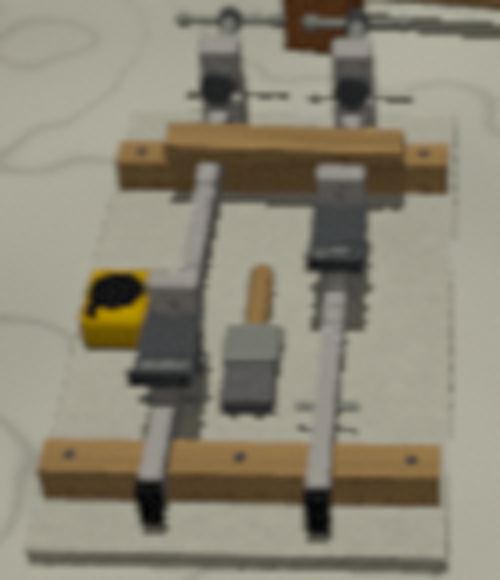

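The near clamp is clamp_a. Its jaw face is around y=-0.12 and its lip around (0.495,-0.02). Clamp_b's jaw sits against its batten end. I'll raise the arm, shut the fingers, go above the thumb point and take a close wrist view.

```bash
cat >> h.py <<'E'
from scipy.spatial.transform import Rotation as Ro
def ori(th,s=1):
    xt=np.array([0,0,-1.]); yt=s*np.array([np.cos(th),np.sin(th),0]); zt=np.cross(xt,yt)
    return Ro.from_matrix(np.c_[xt,yt,zt]).as_euler('xyz')
E
python3 - <<'E'
from h import *
th=np.radians(5.4)
print(Ro.from_euler('xyz',observe()['tcp_rot']).as_matrix().round(2))
for s in(1,-1):print(s,ori(th,s),inverse_kinematics([.49,-.08,.25],ori(th,s)))
p=observe()['eef_pos']; move_l(p+[0,0,.06],feed=.2)
q=[inverse_kinematics([.49,-.08,.25],ori(th,s)) for s in(1,-1)]
s=1 if q[1] is None or (q[0] is not None and abs(q[0][5])<abs(q[1][5])) else -1
print(s); movep([.49,-.08,.25],ori(th,s)); gripper_to(0.0,40)
hold(.2); snap('wrist','w1'); o=observe(); print(o['time_s'],o['eef_pos'],o['q'],o['opening'],o['ft_force'])
E
```

```text
[[-0.    0.36 -0.93]
 [ 0.   -0.93 -0.36]
 [-1.   -0.   -0.  ]]
1 [1.47654855 1.57079633 0.        ] [-3.20818382e-01 -1.04061566e-01  1.83032253e+00 -4.44089210e-16
  1.41533169e+00 -4.15066161e-01]
-1 [-1.66504411  1.57079633  0.        ] None
1
3.65 [ 0.49000363 -0.07997598  0.25000668] [-3.20762273e-01 -1.04077433e-01  1.83032459e+00 -1.08018080e-05
  1.41533086e+00 -4.15081712e-01] 0.00018978858863431743 [0.70356803 0.7274937  0.06642439]<sys>:0: UserWarning: Gimbal lock detected. Setting third angle to zero since it is not possible to uniquely determine all angles.
```

View pics/w1.png

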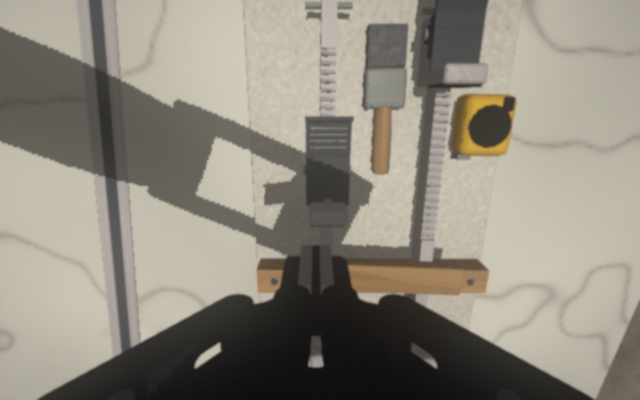

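The wrist view shows the lever at (330,160), its ribs at rows 125-150 and the lip at row ~118. The stop pin is at (329,8) and the jaw upright at (328,213). I'll take positions from the depth.

```bash
python3 - <<'E'
from h import *
a=load('w1');P=cloud(a)
for v in list(range(110,234,4)): print(v,P[v,330].round(4), P[v,312].round(4), P[v,345].round(4))
# bar top centreline
for v in range(20,112,10):
  m=[u for u in range(310,350) if abs(P[v,u,2]-.062)<.006]; print(v,m[:1],m[-1:],P[v,m].mean(0).round(4) if m else '')
for v in (125,140,155,170): 
  r=P[v,295:365]; k=(r[:,2]>.06); print(v,r[k][0].round(4),r[k][-1].round(4))
for v in (4,6,8,10,12): print(v,P[v,[308,312,348,351]].round(3).tolist())
E
```

```text
110 [ 0.4987 -0.0157  0.0579] [ 0.4811 -0.0188  0.0186] [ 0.5167 -0.0154  0.0193]
114 [ 0.499  -0.0194  0.0591] [ 0.4814 -0.023   0.0166] [ 0.5173 -0.0196  0.0176]
118 [ 0.4976 -0.021   0.0968] [ 0.4821 -0.0225  0.0968] [ 0.5105 -0.0198  0.097 ]
122 [ 0.4986 -0.0253  0.0833] [ 0.4823 -0.0267  0.0854] [ 0.5121 -0.024   0.0835]
126 [ 0.4989 -0.0288  0.0843] [ 0.4827 -0.0304  0.0825] [ 0.5126 -0.0276  0.083 ]
130 [ 0.4994 -0.0324  0.0828] [ 0.483  -0.0339  0.0833] [ 0.5131 -0.0312  0.0828]
134 [ 0.4998 -0.036   0.0826] [ 0.4833 -0.0374  0.0841] [ 0.5135 -0.0347  0.083 ]
138 [ 0.5003 -0.0399  0.0809] [ 0.4836 -0.0412  0.0826] [ 0.5142 -0.0387  0.0799]
142 [ 0.5006 -0.0435  0.0813] [ 0.484  -0.0451  0.0811] [ 0.5145 -0.0422  0.0812]
146 [ 0.5011 -0.0473  0.0802] [ 0.4843 -0.0487  0.0811] [ 0.515  -0.0459  0.0809]
150 [ 0.5015 -0.0511  0.08  ] [ 0.4846 -0.0526  0.0804] [ 0.5156 -0.0498  0.0796]
154 [ 0.502  -0.055   0.0786] [ 0.485  -0.0564  0.0797] [ 0.5159 -0.0534  0.0805]
158 [ 0.5024 -0.0589  0.0785] [ 0.4853 -0.0603  0.0792] [ 0.5163 -0.0571  0.081 ]
162 [ 0.5027 -0.0624  0.0802] [ 0.
[... 1819 characters left out ...]
0.0586]
125 [ 0.4772 -0.0299  0.0843] [ 0.5177 -0.0261  0.085 ]
140 [ 0.4783 -0.0437  0.0813] [ 0.5188 -0.0398  0.0822]
155 [ 0.4794 -0.0582  0.0782] [ 0.5198 -0.0541  0.0802]
170 [ 0.4775 -0.0758  0.0648] [ 0.5246 -0.0717  0.0637]
4 [[0.469, 0.076, 0.047], [0.473, 0.077, 0.046], [0.506, 0.079, 0.047], [0.508, 0.079, 0.048]]
6 [[0.469, 0.074, 0.048], [0.473, 0.075, 0.047], [nan, nan, nan], [0.509, 0.078, 0.047]]
8 [[0.469, 0.073, 0.044], [0.473, 0.074, 0.044], [0.506, 0.077, 0.044], [0.509, 0.077, 0.045]]
10 [[0.468, 0.078, 0.017], [0.472, 0.078, 0.019], [0.508, 0.081, 0.018], [0.511, 0.081, 0.02]]
12 [[0.469, 0.075, 0.019], [0.473, 0.076, 0.019], [0.508, 0.079, 0.018], [0.511, 0.08, 0.018]]
```

The measurements agree with the given sizes. The bar yaw is 5.3°, the lever width is 40.7 mm, the jaw top is at 0.106 and the bar top at 0.062. The thumb point is at about (0.4985,-0.0405), z about 0.082-0.084. Pin to face is about 192 mm, so about 125 mm of travel remains. Next I'll press the lever.

```bash
python3 - 2>/dev/null <<'E'
from h import *
u=np.array([-.0926,.9957,0]); th=np.arctan2(.0926,.9957)
T=np.array([.4985,-.0405,0]); p=T+u*.003
movep(p+[0,0,.125],ori(th)); move_l(p+[0,0,.100],feed=.08); hold(.2)
f0=observe()['ft_force']; print(f0)
for z in(.088,.084,.081,.078,.0755):
  r=move_l(p+[0,0,z],feed=.04,max_force=15); hold(.1); o=observe(); print(z,r,o['eef_pos'].round(4),(o['ft_force']-f0).round(2),o['time_s'])
  if r: break
snap('wrist','w2')
E
```

```text
[0.0301048  0.54161665 0.20764323]
0.088 False [ 0.4983 -0.0375  0.088 ] [ 0.28 -0.08  0.19] 5.4583
0.084 False [ 0.4982 -0.0375  0.084 ] [-0.84 -0.34 -0.19] 5.8083
0.081 False [ 0.4988 -0.0376  0.0815] [ 0.83 -0.    2.27] 6.1583
0.078 False [ 0.4986 -0.0375  0.0783] [1.79 0.94 3.87] 6.5083
0.0755 False [ 0.4986 -0.0375  0.0759] [1.28 1.54 4.95] 6.8583
```

View pics/w2.png

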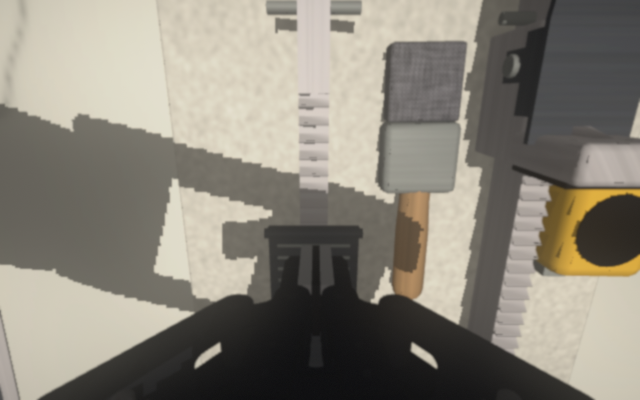

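The fingers (row ~250) are on the ribbed tab just inside the lip (row ~232), and the pin is at row 8. The force is 5 N, so I'll press slightly further to the stop and then slide.

```bash
python3 - 2>/dev/null <<'E'
from h import *
u=np.array([-.0926,.9957,0]); th=np.arctan2(.0926,.9957)
p=np.array([.4985,-.0405,0])+u*.003
f0=np.array([0,.54,.2])
for z in(.0745,.0735,.0725):
  r=move_l(p+[0,0,z],feed=.04,max_force=12); hold(.1); o=observe(); F=o['ft_force']-f0; print(z,r,o['eef_pos'].round(4),F.round(2),o['time_s'])
  if r or F[2]>8: break
z=o['eef_pos'][2] if r else z
hold(.1)
for d in(.02,.05,.08,.11,.125,.128,.131,.134,.137,.140):
  r=move_l(p+u*d+[0,0,z],feed=.06 if d<.12 else .03,max_force=18); hold(.05); o=observe();F=o['ft_force']-f0; print(d,r,((o['eef_pos']-p)@u).round(4),o['eef_pos'].round(4),F.round(2),o['time_s'])
  if r or abs(F[1])>14: break
snap('wrist','w3');snap('side','s3')
E
```

```text
0.0745 False [ 0.4987 -0.0375  0.075 ] [0.95 1.77 5.75] 7.2583
0.0735 False [ 0.4988 -0.0376  0.0745] [-0.46  1.3  10.02] 7.6083
0.02 False 0.0198 [ 0.4969 -0.0177  0.0745] [0.09 2.15 9.83] 8.2417
0.05 False 0.0497 [0.4942 0.0121 0.0745] [-0.66  1.31  9.29] 8.9417
0.08 False 0.0798 [0.4915 0.042  0.0745] [-1.38  0.96 10.  ] 9.6417
0.11 False 0.1098 [0.4887 0.0719 0.0745] [-0.62  1.16  9.41] 10.3417
0.125 False 0.1244 [0.4874 0.0864 0.0745] [-0.9  -1.24  9.59] 11.0417
0.128 False 0.1273 [0.4871 0.0893 0.0745] [-0.75 -2.    9.57] 11.3417
0.131 False 0.1303 [0.4868 0.0923 0.0745] [-0.32 -1.04 10.39] 11.6417
0.134 False 0.1331 [0.4866 0.0951 0.0745] [-0.43 -1.77  8.65] 11.9417
0.137 False 0.1358 [0.4864 0.0978 0.0744] [ 0.14 -3.17  7.8 ] 12.2417
0.14 False 0.1382 [0.4861 0.1002 0.0743] [ 0.92 -5.7   6.67] 12.5417
```

View pics/w3.png

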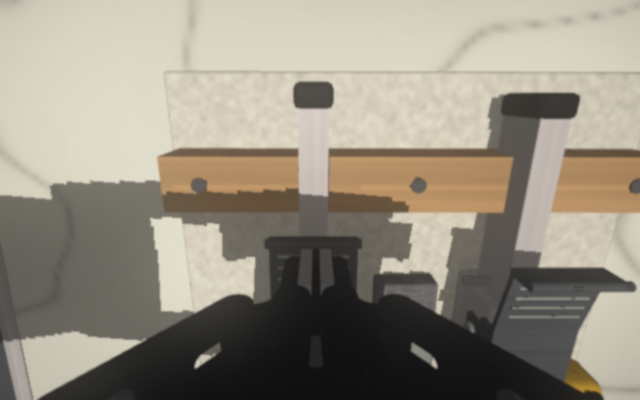

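View pics/s3.png

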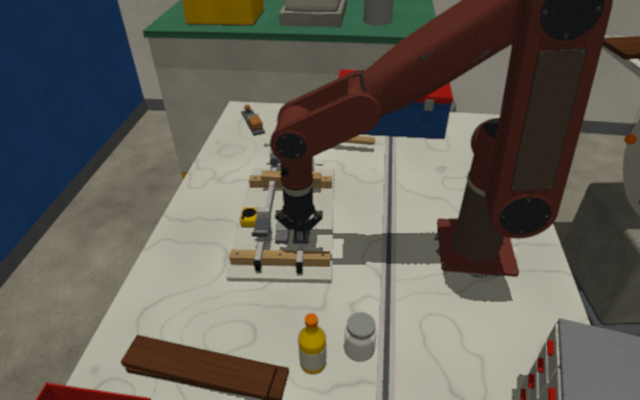

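The wrist view shows the lip at row 243, just before the batten, and clamp_b's lever is alongside at the same position. The jaw met the pin at about 125 mm, as predicted, then the finger crept up to the lip and the force started rising. I'll push firmly once more, then back off diagonally, lift and check.

```bash
python3 - 2>/dev/null <<'E'
from h import *
u=np.array([-.0926,.9957,0])
p=np.array([.4985,-.0405,0])+u*.003; f0=np.array([0,.54,.2])
for d in(.142,.144):
  r=move_l(p+u*d+[0,0,.0735],feed=.03,max_force=10); hold(.1); o=observe();F=o['ft_force']-f0; print(d,r,((o['eef_pos']-p)@u).round(4),F.round(2))
  if r or F[1]<-9: break
a=o['eef_pos']; 
move_l(a-u*.002+[0,0,.002],feed=.03); move_l(a-u*.003+[0,0,.010],feed=.03); move_l(a-u*.003+[0,0,.05],feed=.1)
b=a-u*.09+[0,0,.13]; move_l(b,feed=.15); hold(.2)
snap('wrist','w4');o=observe();print(o['time_s'],o['ft_force'])
P=cloud(load('w4'));np.save('pics/P4.npy',P)
E
```

```text
0.142 False 0.1385 [  1.27 -13.23   6.77]
15.5083 [ 0.34482345 -0.08186614 -0.50226092]
```

View pics/w4.png

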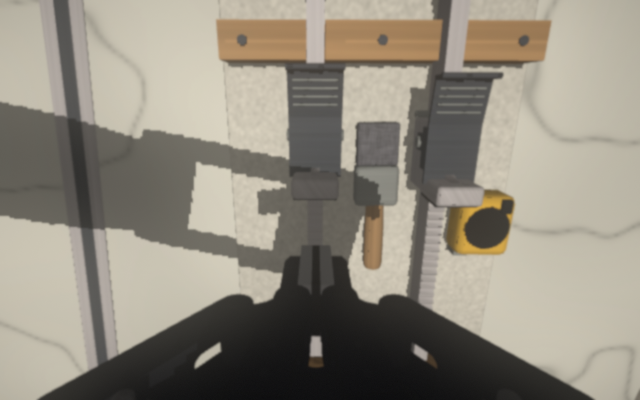

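Both jaws now stand side by side, A's lip at (316,69) and B's at (470,75). I'll compare the numbers.

```bash
python3 - 2>/dev/null <<'E'
from h import *
P=np.load('pics/P4.npy'); u=np.array([-.0926,.9957,0])
for n,(c0,c1) in {'A':(285,345),'B':(415,505)}.items():
  q=P[60:215,c0:c1].reshape(-1,3); q=q[(q[:,0]>.4)&(q[:,0]<.66)]
  up=q[q[:,2]>.1025]; s=up@u; lip=q[(q[:,2]>.09)&(q@u>np.median(s)+.05)]
  print(n,'upright s',np.percentile(s,[2,50,98]).round(4),up.mean(0).round(3),'lip s',np.percentile(lip@u,[2,50,98]).round(4),'lip z max',np.percentile(lip[:,2],[50,98]).round(4),len(lip))
  f=q[(abs(q@u-(np.median(s)+.078-.006))<.004)&(q[:,2]>.07)]; print(' tab z',np.median(f[:,2]).round(4))
P0=cloud(load('w1'));q=P0[100:225,310:348].reshape(-1,3);up=q[q[:,2]>.1025];print('A before',np.percentile(up@u,[2,50,98]).round(4))
E
```

```text
A upright s [-0.0318 -0.024  -0.017 ] [0.493 0.022 0.106] lip s [0.0597 0.0616 0.0636] lip z max [0.0988 0.1004] 417
 tab z 0.0842
B upright s [-0.0373 -0.0297 -0.023 ] [0.601 0.026 0.106] lip s [0.0541 0.0558 0.0578] lip z max [0.0989 0.1007] 445
 tab z 0.0843
A before [-0.1617 -0.1544 -0.1479]
```

```bash
python3 - 2>/dev/null <<'E'
from h import *
hold(.3); job_done()
E
```

```text
the job is handed in; nothing more can be done
```

I released the near clamp (the narrow one), pushed its jaw back to the stop pin, let the lever spring up, and handed the job in. `job_done()` gives no verdict, so the result rests on my own checks.

- **Press and slide:** I pressed the lever with shut fingers just inside the lip until the force jumped to about 10 N at the lever's stop. I then slid the jaw along the bar and pushed at 13 N against the pin before backing off.
- **Jaw position:** the jaw travelled about 130 mm, against about 125 mm predicted. Its cheek end is within about 2 mm of where the pin was measured.
- **Lever:** the tab is at 0.0842 m, the same as clamp_b's at 0.0843 m, so it is back up.
- **Discrepancy:** jaw_a sits about 5.7 mm further along the bar direction than jaw_b. Clamp_b's screw head is offset by about 5 mm the same way, so I put this down to how the clamps sit in their slots.
- **Everything else:** clamp_b and the brush and tape measure looked undisturbed in the last wrist view. I did not measure the other bystanders again, but the arm touched only the lever. It finished clear of everything, with only sensor noise at the wrist, after about 16 s of the 38 s allowed.

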